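# Weigh a parcel on a spring beam scale

### The job

Weigh the parcel on the beam scale: grip the handle of the scale's trim lever and swing it until the beam lifts off its stop and floats level, needle at the middle mark, and keep it floating level for at least five seconds without a break. The top-heavy beam tends to tip away to either side, so keep correcting with the lever; do not touch the beam or its load, never let the beam slam over, and leave the other things on the bench alone. Then ease the lever back until the parcel's side rests on its stop again and the spring is slack, and let go of the lever.

Things in the scene. Friction and masses are not known exactly. Their poses are not given: they have to be found in the camera images.
- scale: parcel beam scale, fixed to the bench. Origin: on the bench under the beam's middle; z up, the beam lies along its y, its -x side faces the robot. Steel base 260 x 170 x 20 mm, x from -165 to +95 mm. The beam and, in front of it, the trim lever turn on one axle along x, 120 mm above the bench. White plate with marks 0.1 rad apart on the +x side behind the needle, the middle one longest
- beam (a joint): beam angle, rad: 0 level, + = parcel side (+y) up, stops at +-0.3; starts on the stop at -0.3. Inertia with loads 0.037 kg m2, damping 0.022 N m s/rad. Top-heavy: gravity tips it away from level with 0.30 N m/rad x angle, the spring holds back only 0.22: with the lever still it falls away (time constant 0.8 s). Plus a steady torque of -0.01 to -0.15 N m (parcel heavier than tin, unknown)
- lever (a joint): angle of the trim lever relative to the beam, rad (-0.38 at the start, spring slack; range -1.2 to 1.6). Its angle to the upright is a = beam + lever, + = leaning to the scale's -y. A soft coil spring in the drum joins lever and beam: torque on the beam = 0.22 N m/rad x (lever + 0.38), so more lever lifts the parcel. Let go, the lever springs back. Level needs a = -0.35 to +0.3
- handle_grip (a point): grip point: middle of the lever's black handle, a bar 22 mm thick and 48 mm long lying along the scale's x. At lever angle a to the upright it is at x = -134, y = -150 sin a, z = 120 + 150 cos a mm in the scale's frame, an arc about the axle. Grip from above, fingers closing along the scale's y; the bar may turn in the grip. The parcel and tin stay 70 mm behind it in x
- needle_tip (a point): tip of the black needle fixed to the beam, 105 mm above the axle and 67 mm on its +x side; leans to the scale's -y when the beam angle is positive (11 mm per 0.1 rad), straight over the middle mark when level
- handle: the lever's black handle (see handle_grip); origin at the same grip point, its x along the bar; turns with the lever
- crossbeam: the beam: aluminium bar 400 mm long along its y, two 130 mm trays centred 160 mm either side of the axle, carrying parcel and tin, brass spring drum 56 mm across, needle up. Origin on the axle in the middle, 120 mm above the bench; turns with the beam angle about its x. Not to be touched
- parcel: cardboard parcel 120 x 130 x 100 mm, nominally 0.60 kg (true weight up to 7 % off), fastened on the +y tray, at most 0.27 m above the bench; origin in the centre of its underside. Not to be touched
- tin: closed round steel tin, 88 mm across, 90 mm high, 0.55 kg, fastened on the -y tray as counterweight; origin in the centre of its underside. Not to be touched
- driver: bystander: screwdriver lying on the bench at the right, about 200 mm long; leave alone
- tape: bystander: cardboard ring of packing tape, 100 mm across, 45 mm high, on the bench at the left; origin underneath in its centre; leave alone
- carton: bystander: loose small carton 160 x 120 x 90 mm on the bench at the right; origin underneath in its centre; leave alone

How it is judged:
By the outcome, as a careful person would: the job done as asked, in the order asked, and still so for the second after the job is handed in, with the robot touching nothing.
It also fails if it takes over 64 s, if anything falls off the work surface, if the arm or the gripper's body presses on something with over 40 N, if the wrist force passes 120 N, or if a joint passes its speed limit or range.

### The arm

A 6-joint arm with a two-finger parallel gripper is mounted at the origin on the work surface. World frame = base frame: x ahead of the robot, y to its left, z up, the work surface at z = 0. Lengths are in m, angles in rad, forces in N, time in s.
With the tool pointing down it reaches from about 0.225 to 0.875 m from the base axis. Payload 3.4 kg.
Tool frame: the origin (TCP) lies at the very end of the fingers, on their centre line; the grasp point (between the pads) lies manip.grip_point_offset behind it (manip.grip_point_offset is the distance from the TCP to the grasp point, in m); z points along the fingers, y is the line along which they close (so a half turn about z gives the same grasp; the last joint's range is limited). The gripper opens to 85 mm and grips with 20 to 120 N. Pads are 22 mm wide; open, the fingers measure 114 mm over their backs; the gripper's body (76 mm by 85 mm) begins 54 mm behind the grasp point. The pads swing forward as they close: fully open they stand 13 mm farther back than shut.
Start: joints at [1.096, 0.276, 1.505, -0, 1.361, -0.121], TCP at [0.199, 0.539, 0.231] pointing down, gripper open.
Joint ranges: [-2.89, 2.89], [-0.75, 2.08], [0.22, 2.7], [-1.18, 4.32], [0.11, 2.71], [-2.7, 2.7]. Speed limits (rad/s): [2.57, 2.57, 3.14, 3.14, 3.14, 3.14].

### API

Orientations are given as a unit quaternion [w, x, y, z].
In Python, from rig import manip gives the robot as it stands.
- The arm moves only by the shell command python3 -m pendant 'ROWS' [FORCE]. ROWS is JSON, a list of rows, each an object of numbers: "jaw": the opening, from -1 (shut) to 1 (fully open); "tx", "ty", "tz": the shift along the world's x, y, z in cm; "ax", "ay", "az": the turn, a rotation vector about the world's x, y, z in degrees. In form: [{"jaw": .., "tx": .., "ty": .., "tz": .., "ax": .., "ay": .., "az": ..}, ...]. A call has 1 to 10 rows; each row is the pose to reach, as a shift and turn from the pose commanded when the call began; what a row does not reach only later rows make up. A row lasts 1/8 s, in which the tool goes at most 62.5 mm and 10.7 degrees, less where a joint would pass 70% of its speed; a pose out of reach is approached as far as the arm can. A call with a gripper value outside its range is refused whole. The fingers move at their own pace and stop on an object; FORCE is the grip in N (left out, the last holds). Time passes only in rows, so rows that repeat a pose let the fingers close. It gives the time, the measured TCP pose, the force, the opening and the grip force at its end, in the units of the state.
- manip.get_state(): the state, without advancing time (a new reading comes with each control period).
- manip.get_image(name): name is "scene" or "top" or "wrist"; returns a dict with "pixels" (384x512x3 uint8, blue, green, red), "depth" (384x512 float32, m along the optical axis (not along the pixel's ray), 0 where there is no reading), "fx", "fy", "cx", "cy" (pixels), "D" ([k1, k2, p1, p2, k3] as OpenCV has them; the pictures are not rectified), "pose" (4x4, takes a point from camera to world coordinates). Camera axes: x right, y down, z forward; pixel columns grow to the right and rows downward; lengths in m; the calibration is good to about 2 mm. A picture is of the moment at which its call begins.
- manip.sign_off(): hands the job in; it is judged then, once.
The state is a dict: "clock": time; "qpos": joint angles; "qd": joint speeds; "effort": joint torques, N m; "position": TCP position; "ee_rot": TCP orientation; "contact_force": force on the tool from outside, world axes, zero at the start; "moment": the same for the moment, N m; "width": finger opening in m; "gripper_force": force on a finger pad.
Only numpy, scipy, OpenCV 4.12 (cv2) and the standard library are available. Lean on these libraries where they do the work, as an engineer would, in place of code of your own. Each camera call takes 0.05 s, during which the arm holds its last target. There are 200 camera calls.

## Working session

There is one attempt and no reset: what is moved stays moved. The work goes in short steps, Python scripts to look and compute and a shell command to move; the robot and the scene stay as the last step left them, time stands still between calls to the robot, and variables do not carry over. Pictures are saved under pics/ and viewed, at most 10 in all, crops included, and the job is handed in when it is done.

```bash
ls; mkdir -p pics; python3 - <<'E'
from rig import manip
import cv2, numpy as np
print(manip.get_state(), manip.grip_point_offset)
ims=[]
for n in("scene","top"):
    d=manip.get_image(n); np.save(f"pics/{n}.npy",d,allow_pickle=True)
    cv2.imwrite(f"pics/{n}0.png",d["pixels"]); print(n,d["fx"],d["cx"],d["cy"],d["D"],np.round(d["pose"],3).tolist())
E
```

```text
pics
{'clock': 0.0, 'qpos': array([ 1.09601095e+00,  2.76616657e-01,  1.50617166e+00, -3.05844955e-05,
        1.36069627e+00, -1.20996412e-01]), 'qd': array([-0.00016934, -0.00048149, -0.00199869, -0.00198755, -0.00054941,
        0.00029651]), 'effort': array([-1.31092856e-04, -4.16769826e+01, -2.45803410e+01, -4.87973994e-04,
        1.11842790e-02, -5.99075605e-06]), 'position': array([0.19897325, 0.53889401, 0.23041201]), 'ee_rot': array([-2.63351370e-04,  1.75970137e-01,  9.84395051e-01, -9.08693307e-04]), 'contact_force': array([-0.36334388,  0.3689887 , -0.03788883]), 'moment': array([-0.03691529, -0.01033268, -0.03281198]), 'gripper_force': 0.0, 'width': 0.08507226173611014} 0.0187
scene 393.550032662776 245.41307061162152 193.12078306025705 [-0.11789039  0.          0.          0.          0.        ] [[0.49, 0.592, -0.64, 1.353], [0.871, -0.315, 0.376, -0.437], [0.021, -0.742, -0.67, 0.967], [0.0, 0.0, 0.0, 1.0]]
top 351.07936144455545 252.89562613360724 185.2947133150196 [-0.01954844  0.          0.          0.          0.        ] [[0.007, -0.998, 0.066, 0.532], [-1.0, -0.006, 0.019, -0.026], [-0.018, -0.066, -0.998, 1.207], [0.0, 0.0, 0.0, 1.0]]
```

View pics/scene0.png

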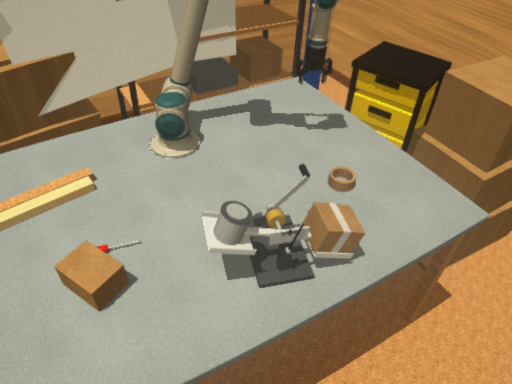

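View pics/top0.png

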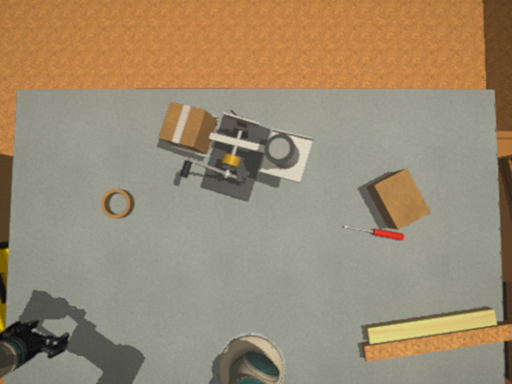

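The scene picture shows the black handle at about (304,171), needle at (296,235), tin at (235,222) and parcel at (333,230). The top picture shows the handle at (184,172), brass drum at (232,160), tin at (281,150) and parcel at (188,127). Next I'll locate the scale from the depth data.

```bash
cat > h.py <<'E'
import numpy as np, cv2
def cloud(d):
    h,w=d["depth"].shape
    K=np.array([[d["fx"],0,d["cx"]],[0,d["fy"],d["cy"]],[0,0,1]])
    uv=np.stack(np.meshgrid(np.arange(w),np.arange(h)),-1).reshape(-1,1,2).astype(float)
    n=cv2.undistortPoints(uv,K,np.array(d["D"],float)).reshape(h,w,2)
    z=d["depth"]; p=np.dstack([n[...,0]*z,n[...,1]*z,z])
    return p@d["pose"][:3,:3].T+d["pose"][:3,3]
E
python3 - <<'E'
from h import *
for n,box in(("top",(150,90,320,210)),("scene",(190,150,370,290))):
    d=np.load(f"pics/{n}.npy",allow_pickle=True).item(); P=cloud(d); hsv=cv2.cvtColor(d["pixels"],cv2.COLOR_BGR2HSV)
    m0=np.zeros(hsv.shape[:2],bool); m0[box[1]:box[3],box[0]:box[2]]=1; m0&=d["depth"]>0
    print(n)
    def rep(s,m):
        q=P[m]; 
        if len(q)<3: print(s,len(q));return
        r=cv2.minAreaRect(q[:,:2].astype(np.float32)*1000)
        print(s,len(q),"med",np.round(np.median(q,0),4),"min",np.round(q.min(0),3),"max",np.round(q.max(0),3),"rect",np.round(r[0],1),np.round(r[1],1),round(r[2],1))
    dark=hsv[...,2]<75
    z=P[...,2]
    rep("base",m0&dark&(abs(z-.02)<.008))
    rep("darkhigh",m0&dark&(z>.2))
    brass=(hsv[...,0]>15)&(hsv[...,0]<32)&(hsv[...,1]>130)
    rep("brass",m0&brass&(z>.08))
    brown=(hsv[...,0]<22)&(hsv[...,1]>60)
    rep("parceltop",m0&brown&(z>.17))
    rep("tintop",m0&~brown&~brass&(hsv[...,2]>50)&(z>.24))
    rep("anyhigh",m0&(z>.2))
E
```

```text
top
base 839 med [0.7008 0.0439 0.0191] min [ 0.611 -0.048  0.013] max [0.805 0.16  0.027] rect [705.2  55.9] [166.4 186. ] 73.5
darkhigh 110 med [0.6407 0.1791 0.2391] min [ 0.621 -0.081  0.205] max [0.718 0.196 0.244] rect [670.6  61.1] [ 65.2 278.1] 7.9
brass 1570 med [0.7766 0.1718 0.1441] min [0.661 0.035 0.081] max [0.861 0.285 0.173] rect [764.7 147.6] [271.3 125.4] 68.3
parceltop 19 med [0.7874 0.1563 0.1708] min [0.723 0.141 0.17 ] max [0.827 0.176 0.173] rect [776.2 161.6] [ 10.  109.2] 72.6
tintop 207 med [ 0.686  -0.1021  0.2423] min [ 0.618 -0.122  0.24 ] max [0.725 0.192 0.249] rect [663.6  34.3] [ 61.3 322.6] 12.6
anyhigh 1036 med [ 0.6894 -0.0749  0.234 ] min [ 0.618 -0.131  0.2  ] max [0.814 0.196 0.249] rect [727.4  40.7] [178. 334.] 7.9
scene
base 706 med [0.7369 0.018  0.0188] min [ 0.639 -0.052  0.012] max [0.856 0.156 0.028] rect [727.5  47.7] [167.1 223.9] 73.8
darkhigh 67 med [0.6501 0.1755 0.2378] min [0.626 0.05  0.201] max [0.816 0.185 0.242] rect [725.6 124.5] [ 26.2 230.3] 56.3
brass 1584 med [0.7903 0.1534 0.1402] min [0.654 0.031 0.081] max [0.865 0.283 0.171] rect [765.5 144.4] [275.6 133.9] 63.9
parceltop 10 med [0.8161 0.0781 0.1974] min [0.803 0.054 0.17 ] max [0.818 0.149 0.22 ] rect [810.4 101.2] [14.8 94.8] 0.3
tintop 104 med [ 0.6939 -0.1088  0.2412] min [ 0.626 -0.124  0.24 ] max [0.723 0.189 0.245] rect [666.3  31.1] [ 53.3 322.3] 11.7
anyhigh 1046 med [ 0.7075 -0.086   0.229 ] min [ 0.623 -0.134  0.2  ] max [0.818 0.192 0.245] rect [733.   38.8] [178.3 333.2] 8.1
```

```bash
python3 - <<'E'
from h import *
B=[];H=[];T=[]
for n,box in(("top",(150,90,320,210)),("scene",(190,150,370,290))):
    d=np.load(f"pics/{n}.npy",allow_pickle=True).item(); P=cloud(d); v=cv2.cvtColor(d["pixels"],cv2.COLOR_BGR2HSV)[...,2]
    m=np.zeros(v.shape,bool); m[box[1]:box[3],box[0]:box[2]]=1; z=P[...,2]
    b=P[m&(v<75)&(abs(z-.02)<.006)]; h=P[m&(v<75)&(z>.2)&(P[...,1]>.15)]; t=P[m&(P[...,1]<0)&(z>.225)]
    B.append(b);H.append(h);T.append(t)
    print(n,"handle",np.round(h.mean(0),4),"rect",cv2.minAreaRect((h[:,:2]*1000).astype(np.float32)))
    print(" tintop circle",cv2.minEnclosingCircle((t[:,:2]*1000).astype(np.float32)), "mean z",t[:,2].mean())
A=np.vstack(B)
for yaw in(-15,-16,-16.5,-17,-18):
    c,s=np.cos(np.radians(yaw)),np.sin(np.radians(yaw)); R=np.array([[c,-s],[s,c]])
    q=A[:,:2]@R; lo=np.percentile(q,.3,0);hi=np.percentile(q,99.7,0)
    print(yaw,lo,hi,hi-lo,"origin",R@np.array([lo[0]+.165,(lo[1]+hi[1])/2]),R@np.array([hi[0]-.095,(lo[1]+hi[1])/2]))
E
```

```text
top handle [0.6409 0.1802 0.2388] rect ((642.242431640625, 181.5896759033203), (20.359968185424805, 42.930747985839844), 73.94979095458984)
 tintop circle ((636.914794921875, -60.503578186035156), 109.92261505126953) mean z 0.3301064140128373
scene handle [0.6486 0.1758 0.2371] rect ((647.59228515625, 176.4651641845703), (15.745173454284668, 43.588497161865234), 73.4830551147461)
 tintop circle ((1007.0521240234375, -250.27801513671875), 393.1478576660156) mean z 0.33898784903240026
-15 [0.57847169 0.1506795 ] [0.80173068 0.31839177] [0.22325899 0.16771227] origin [0.7788408  0.03411939] [0.74335171 0.04362867]
-16 [0.57346423 0.16352772] [0.79746563 0.33001251] [0.2240014  0.16648479] origin [0.77787644 0.03366233] [0.74327237 0.04358489]
-16.5 [0.57063844 0.16974167] [0.7949573  0.33601414] [0.22431886 0.16627246] origin [0.77716586 0.03353172] [0.74295408 0.04366571]
-17 [0.56791701 0.1760697 ] [0.79258687 0.34195784] [0.22466986 0.16588814] origin [0.77662032 0.03341191] [0.74283393 0.04374144]
-18 [0.56238246 0.18799121] [0.78784794 0.35395492] [0.22546549 0.16596371] origin [0.77551711 0.03293716] [0.74267283 0.04360891]
```

```bash
python3 -m pendant '[{"jaw":1,"tx":2,"ty":-1,"tz":5},{"jaw":1,"tx":7,"ty":-5,"tz":9,"az":1},{"jaw":1,"tx":11,"ty":-9,"tz":10,"az":2},{"jaw":1,"tx":16,"ty":-13,"tz":10,"az":3},{"jaw":1,"tx":21,"ty":-17,"tz":10,"az":4},{"jaw":1,"tx":26,"ty":-21,"tz":10,"az":4},{"jaw":1,"tx":31,"ty":-25,"tz":10,"az":4},{"jaw":1,"tx":36,"ty":-29,"tz":10,"az":4},{"jaw":1,"tx":41,"ty":-33,"tz":10,"az":4},{"jaw":1,"tx":44.4,"ty":-35.9,"tz":10,"az":4}]' 25
python3 -m pendant '[{"jaw":1},{"jaw":1},{"jaw":1}]'
python3 - <<'E'
from h import *
from rig import manip
s=manip.get_state(); print(s["clock"],s["position"],s["ee_rot"])
ds={n:manip.get_image(n) for n in("top","wrist","scene")}
np.save("pics/s1.npy",ds,allow_pickle=True)
cv2.imwrite("pics/c1.png",np.hstack([cv2.resize(ds[n]["pixels"],(400,300)) for n in("top","wrist")]))
cv2.imwrite("pics/c1s.png",ds["scene"]["pixels"])
E
```

```text
0.1 [0.19902665 0.53895147 0.23051657] [-2.28518519e-04  1.75985359e-01  9.84392426e-01 -8.07574058e-04]invalid input at $[0]: expected keys jaw, tx, ty, tz, ax, ay, az
invalid input at $[0]: expected keys jaw, tx, ty, tz, ax, ay, az
```

View pics/c1.png

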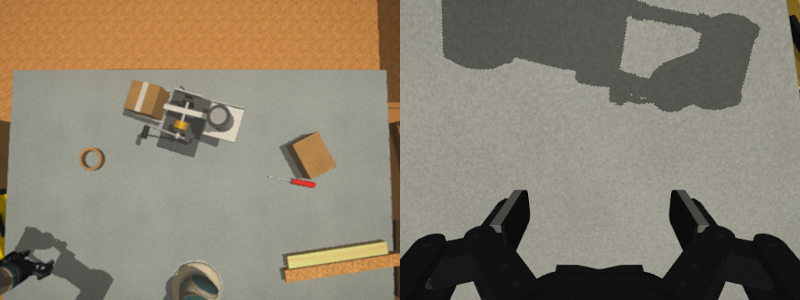

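The call was refused because every key must be present, so the arm hasn't moved. The picture shows the start pose, with the fingers at (510,230) and (690,230) in the wrist half. I'll resend with all keys.

```bash
python3 -m pendant '[{"jaw":1,"tx":2,"ty":-1,"tz":5,"ax":0,"ay":0,"az":0},{"jaw":1,"tx":7,"ty":-5,"tz":9,"ax":0,"ay":0,"az":1},{"jaw":1,"tx":11,"ty":-9,"tz":10,"ax":0,"ay":0,"az":2},{"jaw":1,"tx":16,"ty":-13,"tz":10,"ax":0,"ay":0,"az":3},{"jaw":1,"tx":21,"ty":-17,"tz":10,"ax":0,"ay":0,"az":4},{"jaw":1,"tx":26,"ty":-21,"tz":10,"ax":0,"ay":0,"az":4},{"jaw":1,"tx":31,"ty":-25,"tz":10,"ax":0,"ay":0,"az":4},{"jaw":1,"tx":36,"ty":-29,"tz":10,"ax":0,"ay":0,"az":4},{"jaw":1,"tx":41,"ty":-33,"tz":10,"ax":0,"ay":0,"az":4},{"jaw":1,"tx":44.4,"ty":-35.9,"tz":10,"ax":0,"ay":0,"az":4}]' 25
python3 -m pendant '[{"jaw":1,"tx":0,"ty":0,"tz":0,"ax":0,"ay":0,"az":0},{"jaw":1,"tx":0,"ty":0,"tz":0,"ax":0,"ay":0,"az":0}]'
python3 - <<'E'
from h import *
from rig import manip
s=manip.get_state(); print(s["clock"],s["position"],s["ee_rot"])
ds={n:manip.get_image(n) for n in("top","wrist","scene")}
np.save("pics/s1.npy",ds,allow_pickle=True)
print(np.round(ds["wrist"]["pose"],3))
cv2.imwrite("pics/c2.png",np.hstack([cv2.resize(ds[n]["pixels"],(400,300)) for n in("top","wrist")]))
E
```

```text
clock: 1.5
position: [0.6447, 0.1789, 0.3311]
ee_rot: [-0.0, 0.142, 0.99, 0.0]
contact_force: [0.3, 1.0, -0.3]
width: 0.0855
gripper_force: 0.0
clock: 1.75
position: [0.6429, 0.1804, 0.3307]
ee_rot: [-0.001, 0.142, 0.99, 0.0]
contact_force: [-0.2, 1.0, 0.0]
width: 0.0851
gripper_force: 0.0
1.75 [0.64291194 0.18044245 0.33074947] [-8.71792875e-04  1.41799276e-01  9.89895032e-01  1.73737702e-04]
[[ 0.28   0.916  0.288  0.57 ]
 [ 0.96  -0.268 -0.083  0.204]
 [ 0.001  0.3   -0.954  0.474]
 [ 0.     0.     0.     1.   ]]
```

View pics/c2.png

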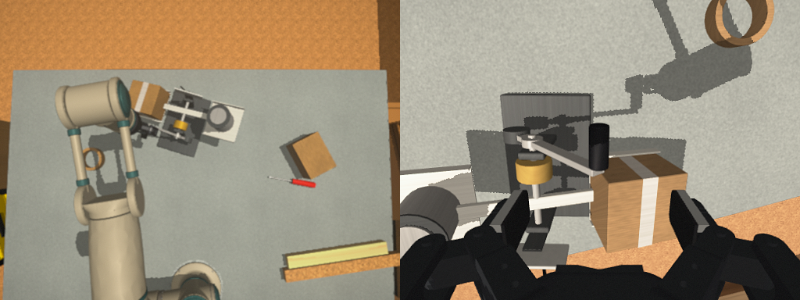

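The top half shows the gripper hovering over the scale with the tin and parcel tops still visible. The wrist half shows the handle at (600,147), centred between the fingers. Now a precise handle position and a beam-angle estimator from the scene depth.

```bash
cat >> h.py <<'E'
YAW=np.radians(-16.3); O=np.array([.7435,.0455,0])
c,s=np.cos(YAW),np.sin(YAW); RS=np.array([[c,-s,0],[s,c,0],[0,0,1]])
def scale_pts(d):
    return (cloud(d)[d["depth"]>0]-O)@RS
def beampts(S,b):
    y,z=S[:,1],S[:,2]-.12
    return np.c_[S[:,0],y*np.cos(b)+z*np.sin(b),-y*np.sin(b)+z*np.cos(b)]
def tops(S,b,ht=None,hp=None,tol=.012):
    q=beampts(S,b); out=[]
    for yc,h in((-.16,ht),(.16,hp)):
        r=q[(abs(q[:,0])<.032)&(abs(q[:,1]-yc)<.030)]
        lo=.06 if h is None else h-tol; hi=.2 if h is None else h+tol
        r=r[(r[:,2]>lo)&(r[:,2]<hi)]; out.append(r)
    return out
E
python3 - <<'E'
from h import *
D=np.load("pics/s1.npy",allow_pickle=True).item()
d=D["wrist"]; P=cloud(d); v=d["pixels"].max(2); m=np.zeros(v.shape,bool); m[145:225,225:290]=1
m&=(v<75)&(P[...,2]>.19)&(P[...,2]<.26)
q=P[m]; print("handle wrist",len(q),q.mean(0),cv2.minAreaRect((q[:,:2]*1000).astype(np.float32)),"z95",np.percentile(q[:,2],95))
print("scale frame",((q-O)@RS).mean(0),np.percentile((q-O)@RS,[3,97],axis=0))
for n in("scene","top","wrist"):
    S=scale_pts(D[n])
    for t in tops(S,-.3):
        if len(t)<10: print(n,len(t)); continue
        h=np.percentile(t[:,2],50); u=t[abs(t[:,2]-h)<.012]
        print(n,len(t),"med h",h,"std",u[:,2].std(),"slope",np.polyfit(u[:,1],u[:,2],1)[0],len(u),"ymean",u[:,1].mean())
E
```

```text
handle wrist 1533 [0.64152414 0.18223795 0.23959883] ((648.907470703125, 178.5070343017578), (30.730064392089844, 61.85502243041992), 58.15455627441406) z95 0.24266423713884858
scale frame [-0.13625476  0.10262058  0.23959883] [[-0.15734056  0.09263539  0.23318032]
 [-0.11293925  0.11242307  0.24290735]]
scene 360 med h 0.06908414730248062 std 0.001897326349770503 slope 0.007916372556756611 360 ymean -0.16146027210005154
scene 249 med h 0.08086861089825018 std 0.0013503729151247668 slope 0.0194359701469448 249 ymean 0.1599303992481056
top 454 med h 0.07078528978519565 std 0.002137494612988013 slope -0.0006294448338077667 454 ymean -0.16075676726568738
top 341 med h 0.08111470364010825 std 0.00169893386240951 slope -0.020706469877133146 341 ymean 0.15956660778895096
wrist 883 med h 0.07215581500972323 std 0.0012956966401203739 slope -0.06305675932727588 883 ymean -0.15265535092775748
wrist 2049 med h 0.08271413398243699 std 0.0006133352447126423 slope 0.0035737419374326646 2049 ymean 0.15911157560526246
```

The tops' slopes are about 0 at b = -0.3, so the frame is consistent, and the TCP is already centred over the handle (scale y 0.101 against 0.102). I'll descend and grip.

```bash
python3 -m pendant '[{"jaw":1,"tx":0,"ty":0,"tz":-3,"ax":0,"ay":0,"az":0},{"jaw":1,"tx":0,"ty":0,"tz":-6,"ax":0,"ay":0,"az":0},{"jaw":1,"tx":0,"ty":0,"tz":-8.5,"ax":0,"ay":0,"az":0},{"jaw":1,"tx":0,"ty":0,"tz":-10.5,"ax":0,"ay":0,"az":0},{"jaw":1,"tx":0,"ty":0,"tz":-11.7,"ax":0,"ay":0,"az":0},{"jaw":1,"tx":0,"ty":0,"tz":-11.7,"ax":0,"ay":0,"az":0},{"jaw":0,"tx":0,"ty":0,"tz":-11.7,"ax":0,"ay":0,"az":0},{"jaw":-1,"tx":0,"ty":0,"tz":-11.7,"ax":0,"ay":0,"az":0},{"jaw":-1,"tx":0,"ty":0,"tz":-11.7,"ax":0,"ay":0,"az":0},{"jaw":-1,"tx":0,"ty":0,"tz":-11.7,"ax":0,"ay":0,"az":0}]' 25
python3 -m pendant '[{"jaw":-1,"tx":0,"ty":0,"tz":0,"ax":0,"ay":0,"az":0},{"jaw":-1,"tx":0,"ty":0,"tz":0,"ax":0,"ay":0,"az":0}]'
cat > meas.py <<'E'
from h import *
from rig import manip
from scipy.optimize import brentq
import json,sys
HT,HP=.0691,.0809
def angle(d,b):
    S=scale_pts(d)
    for _ in range(6):
        t,p=tops(S,b,HT,HP,.02 if _<3 else .012)
        et=np.median(t[:,2])-HT if len(t)>30 else None; ep=np.median(p[:,2])-HP if len(p)>30 else None
        bt=-et/.16 if et is not None else np.nan; bp=ep/.16 if ep is not None else np.nan
        b+=np.nanmean([bt,bp])
    return b,bt,bp,len(t),len(p)
def tcp(s):
    g=(np.array(s["position"])-[0,0,-manip.grip_point_offset]-O)
    return g@RS
if __name__=="__main__":
    s=manip.get_state(); g=tcp(s); a=np.arcsin(-g[1]/.15)
    d=manip.get_image("scene"); r=angle(d,float(sys.argv[1]))
    print("t %.3f grip scale"%s["clock"],np.round(g,4),"a %.3f"%a,"z err %.4f"%(g[2]-.12-.15*np.cos(a)),"beam",np.round(r,4),"F",np.round(s["contact_force"],2),"w",s["width"])
E
python3 meas.py -0.3
```

```text
clock: 3.15
position: [0.6434, 0.1804, 0.2147]
ee_rot: [0.0, 0.142, 0.99, 0.0]
contact_force: [-1.1, -0.0, 0.7]
width: 0.0211
gripper_force: 26.0
clock: 3.4
position: [0.6435, 0.1805, 0.2146]
ee_rot: [0.0, 0.142, 0.99, 0.0]
contact_force: [0.3, 1.1, 3.0]
width: 0.021
gripper_force: 26.1
t 3.400 grip scale [-0.1339  0.1015  0.2333] a -0.743 z err 0.0029 beam [-2.993e-01 -9.000e-04  9.000e-04  3.640e+02  2.420e+02] F [0.3  1.12 3.  ] w 0.02097047507843136
```

```bash
python3 - <<'E'
from h import *
D=np.load("pics/s1.npy",allow_pickle=True).item()
for n in("scene","top","wrist"):
    q=beampts(scale_pts(D[n]),-.3)
    for yc,h in((-.16,.0700),(.16,.0815)):
        r=q[(abs(q[:,0])<.09)&(abs(q[:,1]-yc)<.09)&(abs(q[:,2]-h)<.006)]
        f=(r[:,:2]*1000).astype(np.float32)
        print(n,len(r),"pct x,y",np.round(np.percentile(r,[.5,99.5],axis=0)[:,:2],4).tolist(),"circ",cv2.minEnclosingCircle(f)if yc<0 else cv2.minAreaRect(f))
    S=scale_pts(D[n]); b=S[(abs(S[:,2]-.017)<.008)&(S[:,0]<-.07)&(S[:,0]>-.3)&(abs(S[:,1])<.13)]
    print("  base front y range",np.percentile(b[:,1],[.5,99.5]) if len(b) else 0,"x min",np.percentile(b[:,0],1))
E
```

```text
scene 555 pct x,y [[-0.0459, -0.202], [0.0399, -0.1187]] circ ((-3.916639804840088, -161.1813201904297), 46.31361389160156)
scene 1040 pct x,y [[-0.0593, 0.0928], [0.061, 0.2228]] circ ((1.1215782165527344, 159.44482421875), (134.3411865234375, 123.4130859375), 88.16038513183594)
  base front y range [-0.07027819  0.08472632] x min -0.16204422431964643
top 727 pct x,y [[-0.0484, -0.201], [0.0351, -0.1175]] circ ((-6.570864200592041, -159.34962463378906), 44.01771545410156)
top 1276 pct x,y [[-0.0632, 0.0952], [0.057, 0.2212]] circ ((-2.473247528076172, 159.260986328125), (129.3046112060547, 122.12174987792969), 89.7032470703125)
  base front y range [-0.08258943  0.0855995 ] x min -0.16931620163615696
wrist 1720 pct x,y [[-0.0482, -0.172], [0.005, -0.1163]] circ ((-15.194578170776367, -148.840087890625), 35.58251190185547)
wrist 7843 pct x,y [[-0.0613, 0.0947], [0.0575, 0.2231]] circ ((-1.3775291442871094, 160.09097290039062), (131.14889526367188, 122.10182189941406), 89.27299499511719)
  base front y range [-0.0801182   0.08623208] x min -0.16764410009813666
```

```bash
sed -i 's/radians(-16.3)/radians(-17.0)/; s/\[.7435,.0455,0\]/[.7406,.0464,0]/' h.py
cat > step.py <<'E'
# usage: step.py ramp RATE N | ctl N [btarget] | goto A N ; measures, filters, proposes rows
import os,sys
from meas import *
from scipy.linalg import solve_discrete_are, expm
F="st.json"; st=json.load(open(F)) if os.path.exists(F) else {"b":-.3}
s=manip.get_state(); t=s["clock"]; g=tcp(s); a=float(np.arcsin(-g[1]/.15))
b,*_,nt,npc=angle(manip.get_image("scene"),st["b"])
J=.037; Ac=np.array([[0,1,0],[.08/J,-.022/J,-.22/J],[0,0,0]]); Bc=np.array([0,.22/J,0])
acmd=st.get("acmd",a); mode=sys.argv[1]
if "x" in st:
    x=np.array(st["x"]);P=np.array(st["P"]); T=[st["t"],st["t"]+.05]+[st["t"]+.05+.125*(i+1) for i in range(len(st["plan"]))]
    V=[st["a"],st["a"]]+st["plan"]; err=(a-V[-1]); h=.0125; k=max(1,int(round((t-st["t"])/h)))
    Ad=np.eye(3)+Ac*h+Ac@Ac*h*h/2
    for i in range(k):
        tt=st["t"]+i*h+h/2; u=np.interp(tt-.02,T,V)+err*min(1,i/k)
        x=Ad@x+(Bc*h+Ac@Bc*h*h/2)*u; P=Ad@P@Ad.T+np.diag([1e-8,4e-4*h,1e-4*h])
    pred=x[0]; H=np.array([[1,0,0]]); K=P@H.T/(P[0,0]+.003**2); x=x+K[:,0]*(b-x[0]); P=P-K@H@P
    print("pred b %.4f"%pred)
elif b>-.285:
    x=np.array([b,.05,a-.109-.025]); P=np.diag([.003**2,.05**2,.05**2])
else: x=None
print("t %.2f a %.3f (cmd %.3f) beam %.4f n %d,%d"%(t,a,acmd,b,nt,npc),"x",None if x is None else np.round(x,3),"zerr %.4f"%(g[2]-.12-.15*np.cos(a)),"F",np.round(s["contact_force"],1))
N=int(sys.argv[3] if mode!="ctl" else sys.argv[2]); plan=[]
if mode=="ramp": plan=[a+float(sys.argv[2])*.125*(i+1) for i in range(N)]
elif mode=="goto": plan=list(np.linspace(a,float(sys.argv[2]),N+1)[1:])
elif mode=="ctl":
    bt=float(sys.argv[3]) if len(sys.argv)>3 else 0.
    M=np.zeros((3,3));M[:2,:2]=Ac[:2,:2];M[:2,2]=Bc[:2]; E=expm(M*.125);A2,B2=E[:2,:2],E[:2,2:]
    Q=np.diag([1/.05**2,1/.15**2]);R=np.array([[1/.12**2]]); S=solve_discrete_are(A2,B2,Q,R)
    K=np.linalg.solve(R+B2.T@S@B2,B2.T@S@A2)[0]
    E0=expm(M*.05); w=a-x[2]; z=E0[:2,:2]@x[:2]+E0[:2,2]*w; prev=a
    for i in range(N):
        w0=-.08/.22*bt; tgt=x[2]+w0-K@(z-[bt,0]); tgt=float(np.clip(tgt,prev-.12,prev+.12))
        z=A2@z+B2[:,0]*((prev+tgt)/2-x[2]); plan.append(tgt); prev=tgt
    print("K",np.round(K,2),"end state",np.round(z,3))
off=a-acmd
pos=lambda q:RS@np.array([-.134,-.15*np.sin(q),.15*np.cos(q)])
# commands relative to commanded pose
print([dict(zip(("tx","ty","tz"),np.round((pos(q)-pos(acmd))*100,1).tolist())) for q in plan])
st.update(b=b,t=t,a=a,plan=plan,acmd=plan[-1])
if x is not None: st.update(x=x.tolist(),P=P.tolist())
json.dump(st,open(F,"w"))
E
python3 step.py goto -0.42 8
```

```text
t 3.45 a -0.728 (cmd -0.728) beam -0.3001 n 339,241 x None zerr 0.0014 F [ 0.  -0.3  1.3]
[{'tx': -0.1, 'ty': -0.4, 'tz': 0.4}, {'tx': -0.3, 'ty': -0.9, 'tz': 0.7}, {'tx': -0.4, 'ty': -1.3, 'tz': 1.1}, {'tx': -0.5, 'ty': -1.8, 'tz': 1.4}, {'tx': -0.7, 'ty': -2.2, 'tz': 1.7}, {'tx': -0.8, 'ty': -2.7, 'tz': 2.0}, {'tx': -1.0, 'ty': -3.2, 'tz': 2.3}, {'tx': -1.1, 'ty': -3.7, 'tz': 2.5}]
```

```bash
python3 -m pendant '[{"jaw":-1,"tx":-0.1,"ty":-0.4,"tz":0.4,"ax":0,"ay":0,"az":0},{"jaw":-1,"tx":-0.3,"ty":-0.9,"tz":0.7,"ax":0,"ay":0,"az":0},{"jaw":-1,"tx":-0.4,"ty":-1.3,"tz":1.1,"ax":0,"ay":0,"az":0},{"jaw":-1,"tx":-0.5,"ty":-1.8,"tz":1.4,"ax":0,"ay":0,"az":0},{"jaw":-1,"tx":-0.7,"ty":-2.2,"tz":1.7,"ax":0,"ay":0,"az":0},{"jaw":-1,"tx":-0.8,"ty":-2.7,"tz":2.0,"ax":0,"ay":0,"az":0},{"jaw":-1,"tx":-1.0,"ty":-3.2,"tz":2.3,"ax":0,"ay":0,"az":0},{"jaw":-1,"tx":-1.1,"ty":-3.7,"tz":2.5,"ax":0,"ay":0,"az":0}]'
python3 step.py ramp 0.16 5
```

```text
clock: 4.5
position: [0.6328, 0.1452, 0.2417]
ee_rot: [0.001, 0.141, 0.99, 0.002]
contact_force: [-0.3, 7.2, 9.8]
width: 0.0209
gripper_force: 25.5
t 4.50 a -0.433 (cmd -0.420) beam -0.2993 n 336,233 x None zerr 0.0043 F [-0.3  7.2  9.8]
[{'tx': -0.0, 'ty': -0.1, 'tz': 0.0}, {'tx': -0.1, 'ty': -0.4, 'tz': 0.2}, {'tx': -0.2, 'ty': -0.6, 'tz': 0.3}, {'tx': -0.3, 'ty': -0.9, 'tz': 0.4}, {'tx': -0.4, 'ty': -1.2, 'tz': 0.5}]
```

```bash
python3 -m pendant '[{"jaw":-1,"tx":0,"ty":-0.1,"tz":0,"ax":0,"ay":0,"az":0},{"jaw":-1,"tx":-0.1,"ty":-0.4,"tz":0.2,"ax":0,"ay":0,"az":0},{"jaw":-1,"tx":-0.2,"ty":-0.6,"tz":0.3,"ax":0,"ay":0,"az":0},{"jaw":-1,"tx":-0.3,"ty":-0.9,"tz":0.4,"ax":0,"ay":0,"az":0},{"jaw":-1,"tx":-0.4,"ty":-1.2,"tz":0.5,"ax":0,"ay":0,"az":0}]'
python3 step.py ramp 0.16 5
```

```text
clock: 5.18
position: [0.6289, 0.1325, 0.2463]
ee_rot: [0.002, 0.141, 0.99, 0.002]
contact_force: [1.5, 5.6, 2.8]
width: 0.0209
gripper_force: 25.3
t 5.17 a -0.338 (cmd -0.333) beam -0.3001 n 345,244 x None zerr 0.0035 F [1.5 5.6 2.8]
[{'tx': -0.1, 'ty': -0.2, 'tz': 0.1}, {'tx': -0.1, 'ty': -0.5, 'tz': 0.2}, {'tx': -0.2, 'ty': -0.8, 'tz': 0.3}, {'tx': -0.3, 'ty': -1.0, 'tz': 0.3}, {'tx': -0.4, 'ty': -1.3, 'tz': 0.4}]
```

Forces are small, so I'll keep ramping.

```bash
python3 -m pendant '[{"jaw":-1,"tx":-0.1,"ty":-0.2,"tz":0.1,"ax":0,"ay":0,"az":0},{"jaw":-1,"tx":-0.1,"ty":-0.5,"tz":0.2,"ax":0,"ay":0,"az":0},{"jaw":-1,"tx":-0.2,"ty":-0.8,"tz":0.3,"ax":0,"ay":0,"az":0},{"jaw":-1,"tx":-0.3,"ty":-1.0,"tz":0.3,"ax":0,"ay":0,"az":0},{"jaw":-1,"tx":-0.4,"ty":-1.3,"tz":0.4,"ax":0,"ay":0,"az":0}]'
python3 step.py ramp 0.16 5
```

```text
clock: 5.85
position: [0.6247, 0.1189, 0.2499]
ee_rot: [0.001, 0.141, 0.99, 0.001]
contact_force: [1.3, 3.6, 5.5]
width: 0.0215
gripper_force: 26.2
t 5.85 a -0.239 (cmd -0.238) beam -0.3002 n 345,237 x None zerr 0.0028 F [1.3 3.6 5.5]
[{'tx': -0.1, 'ty': -0.3, 'tz': 0.1}, {'tx': -0.2, 'ty': -0.5, 'tz': 0.1}, {'tx': -0.3, 'ty': -0.8, 'tz': 0.2}, {'tx': -0.3, 'ty': -1.1, 'tz': 0.2}, {'tx': -0.4, 'ty': -1.4, 'tz': 0.3}]
```

```bash
python3 -m pendant '[{"jaw":-1,"tx":-0.1,"ty":-0.3,"tz":0.1,"ax":0,"ay":0,"az":0},{"jaw":-1,"tx":-0.2,"ty":-0.5,"tz":0.1,"ax":0,"ay":0,"az":0},{"jaw":-1,"tx":-0.3,"ty":-0.8,"tz":0.2,"ax":0,"ay":0,"az":0},{"jaw":-1,"tx":-0.3,"ty":-1.1,"tz":0.2,"ax":0,"ay":0,"az":0},{"jaw":-1,"tx":-0.4,"ty":-1.4,"tz":0.3,"ax":0,"ay":0,"az":0}]'
python3 step.py ramp 0.16 5
```

```text
clock: 6.52
position: [0.6202, 0.1043, 0.252]
ee_rot: [0.0, 0.142, 0.99, 0.0]
contact_force: [1.4, 4.9, 3.9]
width: 0.0208
gripper_force: 26.6
t 6.53 a -0.135 (cmd -0.139) beam -0.2986 n 339,239 x None zerr 0.0021 F [1.4 4.9 3.9]
[{'tx': -0.1, 'ty': -0.3, 'tz': 0.0}, {'tx': -0.2, 'ty': -0.6, 'tz': 0.1}, {'tx': -0.3, 'ty': -0.9, 'tz': 0.1}, {'tx': -0.4, 'ty': -1.2, 'tz': 0.1}, {'tx': -0.5, 'ty': -1.5, 'tz': 0.1}]
```

```bash
python3 - <<'E'
import json;s=json.load(open("st.json"));s["plan"]=s["plan"][:3];s["acmd"]=s["plan"][-1];json.dump(s,open("st.json","w"))
E
python3 -m pendant '[{"jaw":-1,"tx":-0.1,"ty":-0.3,"tz":0,"ax":0,"ay":0,"az":0},{"jaw":-1,"tx":-0.2,"ty":-0.6,"tz":0.1,"ax":0,"ay":0,"az":0},{"jaw":-1,"tx":-0.3,"ty":-0.9,"tz":0.1,"ax":0,"ay":0,"az":0}]'
python3 step.py ramp 0.16 4
```

```text
clock: 6.95
position: [0.6174, 0.0951, 0.2529]
ee_rot: [0.001, 0.142, 0.99, 0.0]
contact_force: [1.8, 2.8, 6.4]
width: 0.0209
gripper_force: 27.0
t 6.95 a -0.070 (cmd -0.075) beam -0.2699 n 350,250 x [-0.27   0.05  -0.204] zerr 0.0020 F [1.8 2.8 6.4]
[{'tx': -0.1, 'ty': -0.3, 'tz': 0.0}, {'tx': -0.2, 'ty': -0.6, 'tz': 0.0}, {'tx': -0.3, 'ty': -0.9, 'tz': 0.0}, {'tx': -0.4, 'ty': -1.2, 'tz': 0.0}]
```

```bash
python3 - <<'E'
import json;s=json.load(open("st.json"));s["plan"]=[];s["acmd"]=-0.075
s["x"]=[-.27,.13,-.255];s["P"]=[[9e-6,0,0],[0,9e-4,0],[0,0,1e-3]];json.dump(s,open("st.json","w"))
E
python3 step.py ctl 3
```

```text
pred b -0.2629
t 7.00 a -0.067 (cmd -0.075) beam -0.2606 n 356,247 x [-0.262  0.158 -0.256] zerr 0.0020 F [2.  3.1 5.5]
K [1.95 0.86] end state [-0.132  0.417]
[{'tx': -0.6, 'ty': -1.8, 'tz': 0.0}, {'tx': -0.1, 'ty': -0.2, 'tz': 0.0}, {'tx': 0.5, 'ty': 1.5, 'tz': -0.2}]
```

```bash
python3 -m pendant '[{"jaw":-1,"tx":0.5,"ty":1.6,"tz":-0.2,"ax":0,"ay":0,"az":0},{"jaw":-1,"tx":0.8,"ty":2.5,"tz":-0.4,"ax":0,"ay":0,"az":0},{"jaw":-1,"tx":0.7,"ty":2.4,"tz":-0.4,"ax":0,"ay":0,"az":0}]'
QB=0.08 python3 step.py ctl 3
```

```text
clock: 7.48
position: [0.6246, 0.119, 0.2473]
ee_rot: [-0.0, 0.141, 0.99, -0.001]
contact_force: [3.7, -2.4, -0.8]
width: 0.0209
gripper_force: 27.3
pred b -0.1604
t 7.47 a -0.239 (cmd -0.243) beam -0.1723 n 371,274 x [-0.172  0.12  -0.246] zerr 0.0002 F [ 3.7 -2.4 -0.8]
K [1.31 0.88] end state [-0.121  0.159]
[{'tx': -0.5, 'ty': -1.8, 'tz': 0.3}, {'tx': -0.5, 'ty': -1.6, 'tz': 0.3}, {'tx': -0.2, 'ty': -0.8, 'tz': 0.2}]
```

```bash
python3 -m pendant '[{"jaw":-1,"tx":-0.5,"ty":-1.8,"tz":0.3,"ax":0,"ay":0,"az":0},{"jaw":-1,"tx":-0.5,"ty":-1.6,"tz":0.3,"ax":0,"ay":0,"az":0},{"jaw":-1,"tx":-0.2,"ty":-0.8,"tz":0.2,"ax":0,"ay":0,"az":0}]'
QB=0.08 python3 step.py ctl 3
```

```text
clock: 7.9
position: [0.6219, 0.1099, 0.2505]
ee_rot: [-0.0, 0.142, 0.99, -0.001]
contact_force: [1.2, -2.3, 1.3]
width: 0.021
gripper_force: 26.5
pred b -0.1225
t 7.90 a -0.175 (cmd -0.187) beam -0.1205 n 365,282 x [-0.121  0.173 -0.247] zerr 0.0015 F [ 1.2 -2.3  1.3]
K [1.31 0.88] end state [-0.061  0.08 ]
[{'tx': 0.3, 'ty': 1.0, 'tz': -0.2}, {'tx': 0.4, 'ty': 1.2, 'tz': -0.3}, {'tx': 0.3, 'ty': 0.9, 'tz': -0.2}]
```

Prediction matches measurement.

```bash
python3 -m pendant '[{"jaw":-1,"tx":0.3,"ty":1.0,"tz":-0.2,"ax":0,"ay":0,"az":0},{"jaw":-1,"tx":0.4,"ty":1.2,"tz":-0.3,"ax":0,"ay":0,"az":0},{"jaw":-1,"tx":0.3,"ty":0.9,"tz":-0.2,"ax":0,"ay":0,"az":0}]'
QB=0.06 python3 step.py ctl 3
```

```text
clock: 8.32
position: [0.6255, 0.122, 0.2484]
ee_rot: [0.0, 0.141, 0.99, 0.001]
contact_force: [1.3, 0.2, 2.6]
width: 0.0212
gripper_force: 26.4
pred b -0.0591
t 8.32 a -0.261 (cmd -0.253) beam -0.0803 n 370,291 x [-0.079  0.024 -0.235] zerr 0.0021 F [1.3 0.2 2.6]
K [1.59 0.92] end state [-0.062  0.103]
[{'tx': -0.5, 'ty': -1.6, 'tz': 0.3}, {'tx': -0.6, 'ty': -1.8, 'tz': 0.4}, {'tx': -0.3, 'ty': -1.0, 'tz': 0.2}]
```

```bash
python3 -m pendant '[{"jaw":-1,"tx":-0.5,"ty":-1.6,"tz":0.3,"ax":0,"ay":0,"az":0},{"jaw":-1,"tx":-0.6,"ty":-1.8,"tz":0.4,"ax":0,"ay":0,"az":0},{"jaw":-1,"tx":-0.3,"ty":-1.0,"tz":0.2,"ax":0,"ay":0,"az":0}]'
QB=0.06 python3 step.py ctl 3
```

```text
clock: 8.75
position: [0.6216, 0.1097, 0.2511]
ee_rot: [-0.0, 0.142, 0.99, -0.001]
contact_force: [-0.8, -0.7, 6.6]
width: 0.0213
gripper_force: 26.6
pred b -0.0654
t 8.75 a -0.172 (cmd -0.180) beam -0.0556 n 372,300 x [-0.056  0.128 -0.241] zerr 0.0021 F [-0.8 -0.7  6.6]
K [1.59 0.92] end state [-0.015  0.027]
[{'tx': 0.5, 'ty': 1.5, 'tz': -0.4}, {'tx': 0.5, 'ty': 1.7, 'tz': -0.4}, {'tx': 0.4, 'ty': 1.3, 'tz': -0.3}]
```

```bash
python3 -m pendant '[{"jaw":-1,"tx":0.5,"ty":1.5,"tz":-0.4,"ax":0,"ay":0,"az":0},{"jaw":-1,"tx":0.5,"ty":1.7,"tz":-0.4,"ax":0,"ay":0,"az":0},{"jaw":-1,"tx":0.4,"ty":1.3,"tz":-0.3,"ax":0,"ay":0,"az":0}]'
QB=0.06 python3 step.py ctl 3
```

```text
clock: 9.18
position: [0.6259, 0.1236, 0.2465]
ee_rot: [-0.001, 0.141, 0.99, -0.0]
contact_force: [0.7, 0.1, 0.1]
width: 0.0211
gripper_force: 26.9
pred b -0.0105
t 9.18 a -0.272 (cmd -0.271) beam -0.0254 n 372,300 x [-0.024 -0.003 -0.232] zerr 0.0007 F [0.7 0.1 0.1]
K [1.59 0.92] end state [-0.023  0.04 ]
[{'tx': -0.4, 'ty': -1.3, 'tz': 0.3}, {'tx': -0.4, 'ty': -1.4, 'tz': 0.3}, {'tx': -0.3, 'ty': -0.9, 'tz': 0.2}]
```

```bash
sed -i 's/tt-.02/tt+.03/; s#(prev+tgt)/2-x#.25*prev+.75*tgt-x#' step.py; python3 -m pendant '[{"jaw":-1,"tx":-0.4,"ty":-1.3,"tz":0.3,"ax":0,"ay":0,"az":0},{"jaw":-1,"tx":-0.4,"ty":-1.4,"tz":0.3,"ax":0,"ay":0,"az":0},{"jaw":-1,"tx":-0.3,"ty":-0.9,"tz":0.2,"ax":0,"ay":0,"az":0}]'
QB=0.06 python3 step.py ctl 3
```

```text
clock: 9.6
position: [0.6228, 0.1134, 0.2501]
ee_rot: [0.0, 0.142, 0.99, -0.001]
contact_force: [-1.2, 0.0, 5.5]
width: 0.0212
gripper_force: 26.8
pred b -0.0177
t 9.60 a -0.199 (cmd -0.206) beam -0.0134 n 373,315 x [-0.014  0.071 -0.235] zerr 0.0018 F [-1.2  0.   5.5]
K [1.59 0.92] end state [ 0.002 -0.003]
[{'tx': 0.4, 'ty': 1.2, 'tz': -0.3}, {'tx': 0.3, 'ty': 1.0, 'tz': -0.2}, {'tx': 0.2, 'ty': 0.6, 'tz': -0.1}]
```

```bash
python3 -m pendant '[{"jaw":-1,"tx":0.4,"ty":1.2,"tz":-0.3,"ax":0,"ay":0,"az":0},{"jaw":-1,"tx":0.3,"ty":1.0,"tz":-0.2,"ax":0,"ay":0,"az":0},{"jaw":-1,"tx":0.2,"ty":0.6,"tz":-0.1,"ax":0,"ay":0,"az":0}]'
QB=0.06 python3 step.py ctl 3; python3 -c "
import numpy as np,cv2"
```

```text
clock: 10.02
position: [0.6252, 0.1214, 0.2474]
ee_rot: [-0.001, 0.141, 0.99, 0.001]
contact_force: [0.6, 2.5, -1.1]
width: 0.0209
gripper_force: 26.6
pred b 0.0014
t 10.03 a -0.256 (cmd -0.249) beam 0.0038 n 379,314 x [ 0.004 -0.004 -0.236] zerr 0.0010 F [ 0.6  2.5 -1.1]
K [1.59 0.92] end state [ 0.001 -0.002]
[{'tx': -0.1, 'ty': -0.2, 'tz': 0.1}, {'tx': -0.1, 'ty': -0.3, 'tz': 0.1}, {'tx': -0.1, 'ty': -0.2, 'tz': 0.1}]
```

View pics/needle.png

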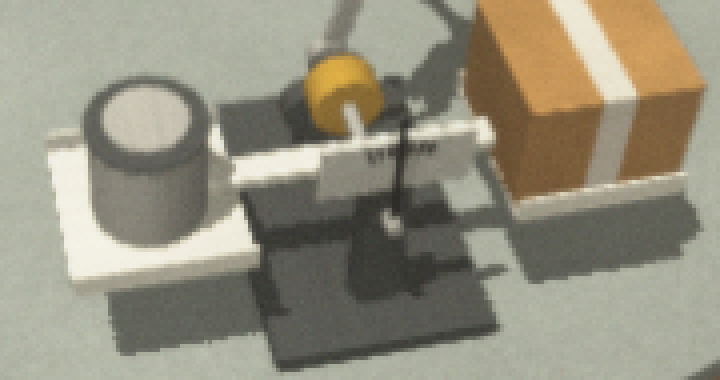

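The crop shows the needle upright at (403,150), over the middle of the marks, which span about 365 to 437, and both trays level. I'll keep it floating.

```bash
python3 -m pendant '[{"jaw":-1,"tx":0.2,"ty":0.6,"tz":-0.2,"ax":0,"ay":0,"az":0},{"jaw":-1,"tx":0.1,"ty":0.4,"tz":-0.1,"ax":0,"ay":0,"az":0},{"jaw":-1,"tx":0.1,"ty":0.2,"tz":-0.1,"ax":0,"ay":0,"az":0}]'
QB=0.06 python3 step.py ctl 3
```

```text
clock: 10.88
position: [0.625, 0.1205, 0.2481]
ee_rot: [-0.0, 0.141, 0.99, 0.0]
contact_force: [-0.0, -0.2, -4.2]
width: 0.0213
gripper_force: 26.2
pred b 0.0090
t 10.88 a -0.250 (cmd -0.248) beam 0.0067 n 372,315 x [ 0.007 -0.023 -0.239] zerr 0.0015 F [-0.  -0.2 -4.2]
K [1.59 0.92] end state [ 0.001 -0.002]
[{'tx': -0.1, 'ty': -0.3, 'tz': 0.1}, {'tx': -0.1, 'ty': -0.3, 'tz': 0.1}, {'tx': -0.1, 'ty': -0.2, 'tz': 0.0}]
```

```bash
python3 -m pendant '[{"jaw":-1,"tx":-0.1,"ty":-0.3,"tz":0.1,"ax":0,"ay":0,"az":0},{"jaw":-1,"tx":-0.1,"ty":-0.3,"tz":0.1,"ax":0,"ay":0,"az":0},{"jaw":-1,"tx":-0.1,"ty":-0.2,"tz":0,"ax":0,"ay":0,"az":0}]'
QB=0.06 python3 step.py ctl 4
```

```text
clock: 11.3
position: [0.6244, 0.1187, 0.2487]
ee_rot: [0.0, 0.142, 0.99, 0.0]
contact_force: [0.6, 1.4, -2.3]
width: 0.0206
gripper_force: 26.2
pred b 0.0009
t 11.30 a -0.236 (cmd -0.235) beam 0.0070 n 383,304 x [ 0.007  0.013 -0.242] zerr 0.0016 F [ 0.6  1.4 -2.3]
K [1.59 0.92] end state [ 0.006 -0.01 ]
[{'tx': 0.1, 'ty': 0.4, 'tz': -0.1}, {'tx': 0.1, 'ty': 0.3, 'tz': -0.1}, {'tx': 0.1, 'ty': 0.2, 'tz': -0.0}, {'tx': 0.0, 'ty': 0.1, 'tz': -0.0}]
```

```bash
python3 -m pendant '[{"jaw":-1,"tx":0.1,"ty":0.4,"tz":-0.1,"ax":0,"ay":0,"az":0},{"jaw":-1,"tx":0.1,"ty":0.3,"tz":-0.1,"ax":0,"ay":0,"az":0},{"jaw":-1,"tx":0.1,"ty":0.2,"tz":0,"ax":0,"ay":0,"az":0},{"jaw":-1,"tx":0,"ty":0.1,"tz":0,"ax":0,"ay":0,"az":0}]'
QB=0.06 python3 step.py ctl 4
```

```text
clock: 11.85
position: [0.6247, 0.1195, 0.2485]
ee_rot: [0.001, 0.142, 0.99, 0.0]
contact_force: [1.6, -0.9, -2.1]
width: 0.021
gripper_force: 26.2
pred b 0.0057
t 11.85 a -0.243 (cmd -0.243) beam 0.0045 n 368,312 x [ 0.004 -0.013 -0.242] zerr 0.0016 F [ 1.6 -0.9 -2.1]
K [1.59 0.92] end state [ 0.001 -0.002]
[{'tx': -0.0, 'ty': -0.1, 'tz': 0.0}, {'tx': -0.0, 'ty': -0.1, 'tz': 0.0}, {'tx': -0.0, 'ty': -0.0, 'tz': 0.0}, {'tx': -0.0, 'ty': -0.0, 'tz': 0.0}]
```

```bash
python3 -m pendant '[{"jaw":-1,"tx":0,"ty":-0.1,"tz":0,"ax":0,"ay":0,"az":0},{"jaw":-1,"tx":0,"ty":-0.1,"tz":0,"ax":0,"ay":0,"az":0},{"jaw":-1,"tx":0,"ty":0,"tz":0,"ax":0,"ay":0,"az":0},{"jaw":-1,"tx":0,"ty":0,"tz":0,"ax":0,"ay":0,"az":0}]'
QB=0.06 python3 step.py ctl 4
```

```text
clock: 12.4
position: [0.6246, 0.1194, 0.2485]
ee_rot: [0.0, 0.142, 0.99, 0.0]
contact_force: [2.6, -0.8, -1.5]
width: 0.0213
gripper_force: 26.3
pred b 0.0012
t 12.40 a -0.242 (cmd -0.242) beam 0.0043 n 376,314 x [ 0.004  0.006 -0.243] zerr 0.0015 F [ 2.6 -0.8 -1.5]
K [1.59 0.92] end state [ 0.003 -0.006]
[{'tx': 0.1, 'ty': 0.2, 'tz': -0.1}, {'tx': 0.0, 'ty': 0.1, 'tz': -0.0}, {'tx': 0.0, 'ty': 0.1, 'tz': -0.0}, {'tx': 0.0, 'ty': 0.0, 'tz': -0.0}]
```

```bash
python3 -m pendant '[{"jaw":-1,"tx":0.1,"ty":0.2,"tz":-0.1,"ax":0,"ay":0,"az":0},{"jaw":-1,"tx":0,"ty":0.1,"tz":0,"ax":0,"ay":0,"az":0},{"jaw":-1,"tx":0,"ty":0.1,"tz":0,"ax":0,"ay":0,"az":0},{"jaw":-1,"tx":0,"ty":0,"tz":0,"ax":0,"ay":0,"az":0}]'
QB=0.06 python3 step.py ctl 4
```

```text
clock: 12.95
position: [0.6247, 0.1195, 0.2485]
ee_rot: [0.0, 0.142, 0.99, 0.0]
contact_force: [3.2, -0.3, -1.0]
width: 0.021
gripper_force: 26.4
pred b 0.0034
t 12.95 a -0.242 (cmd -0.243) beam 0.0016 n 370,319 x [ 0.002 -0.009 -0.242] zerr 0.0016 F [ 3.2 -0.3 -1. ]
K [1.59 0.92] end state [-0.  0.]
[{'tx': -0.0, 'ty': -0.1, 'tz': 0.0}, {'tx': -0.0, 'ty': -0.1, 'tz': 0.0}, {'tx': -0.0, 'ty': -0.0, 'tz': 0.0}, {'tx': -0.0, 'ty': -0.0, 'tz': 0.0}]
```

```bash
python3 -m pendant '[{"jaw":-1,"tx":0,"ty":-0.1,"tz":0,"ax":0,"ay":0,"az":0},{"jaw":-1,"tx":0,"ty":-0.1,"tz":0,"ax":0,"ay":0,"az":0},{"jaw":-1,"tx":0,"ty":0,"tz":0,"ax":0,"ay":0,"az":0},{"jaw":-1,"tx":0,"ty":0,"tz":0,"ax":0,"ay":0,"az":0}]'
QB=0.06 python3 step.py ctl 4
```

```text
clock: 13.5
position: [0.6246, 0.1194, 0.2485]
ee_rot: [0.0, 0.141, 0.99, 0.0]
contact_force: [3.8, -1.0, 0.1]
width: 0.021
gripper_force: 26.5
pred b 0.0001
t 13.50 a -0.242 (cmd -0.242) beam 0.0018 n 371,306 x [ 0.002  0.005 -0.243] zerr 0.0015 F [ 3.8 -1.   0.1]
K [1.59 0.92] end state [ 0.002 -0.003]
[{'tx': 0.0, 'ty': 0.1, 'tz': -0.0}, {'tx': 0.0, 'ty': 0.1, 'tz': -0.0}, {'tx': 0.0, 'ty': 0.0, 'tz': -0.0}, {'tx': 0.0, 'ty': 0.0, 'tz': -0.0}]
```

```bash
python3 -m pendant '[{"jaw":-1,"tx":0,"ty":0.1,"tz":0,"ax":0,"ay":0,"az":0},{"jaw":-1,"tx":0,"ty":0.1,"tz":0,"ax":0,"ay":0,"az":0},{"jaw":-1,"tx":0,"ty":0,"tz":0,"ax":0,"ay":0,"az":0},{"jaw":-1,"tx":0,"ty":0,"tz":0,"ax":0,"ay":0,"az":0}]'
QB=0.06 python3 step.py ctl 5
```

```text
clock: 14.05
position: [0.6245, 0.1194, 0.2485]
ee_rot: [0.0, 0.142, 0.99, 0.0]
contact_force: [4.9, -1.0, 0.0]
width: 0.0207
gripper_force: 26.4
pred b 0.0022
t 14.05 a -0.241 (cmd -0.243) beam 0.0025 n 371,309 x [ 0.002  0.    -0.243] zerr 0.0015 F [ 4.9 -1.   0. ]
K [1.59 0.92] end state [ 0.001 -0.002]
[{'tx': 0.0, 'ty': 0.1, 'tz': -0.0}, {'tx': 0.0, 'ty': 0.0, 'tz': -0.0}, {'tx': 0.0, 'ty': 0.0, 'tz': -0.0}, {'tx': 0.0, 'ty': 0.0, 'tz': -0.0}, {'tx': -0.0, 'ty': -0.0, 'tz': 0.0}]
```

```bash
python3 -m pendant '[{"jaw":-1,"tx":0,"ty":0.1,"tz":0,"ax":0,"ay":0,"az":0},{"jaw":-1,"tx":0,"ty":0,"tz":0,"ax":0,"ay":0,"az":0},{"jaw":-1,"tx":0,"ty":0,"tz":0,"ax":0,"ay":0,"az":0},{"jaw":-1,"tx":0,"ty":0,"tz":0,"ax":0,"ay":0,"az":0},{"jaw":-1,"tx":0,"ty":0,"tz":0,"ax":0,"ay":0,"az":0}]'
QB=0.06 python3 step.py ctl 5
```

```text
clock: 14.72
position: [0.6245, 0.1194, 0.2485]
ee_rot: [0.0, 0.142, 0.99, 0.0]
contact_force: [4.4, -1.3, -0.1]
width: 0.0214
gripper_force: 26.4
pred b 0.0019
t 14.72 a -0.242 (cmd -0.243) beam 0.0018 n 374,311 x [ 0.002  0.    -0.243] zerr 0.0015 F [ 4.4 -1.3 -0.1]
K [1.59 0.92] end state [ 0.001 -0.002]
[{'tx': 0.0, 'ty': 0.1, 'tz': -0.0}, {'tx': 0.0, 'ty': 0.0, 'tz': -0.0}, {'tx': 0.0, 'ty': 0.0, 'tz': -0.0}, {'tx': 0.0, 'ty': 0.0, 'tz': -0.0}, {'tx': -0.0, 'ty': -0.0, 'tz': 0.0}]
```

```bash
python3 -m pendant '[{"jaw":-1,"tx":0,"ty":0.1,"tz":0,"ax":0,"ay":0,"az":0},{"jaw":-1,"tx":0,"ty":0,"tz":0,"ax":0,"ay":0,"az":0},{"jaw":-1,"tx":0,"ty":0,"tz":0,"ax":0,"ay":0,"az":0},{"jaw":-1,"tx":0,"ty":0,"tz":0,"ax":0,"ay":0,"az":0},{"jaw":-1,"tx":0,"ty":0,"tz":0,"ax":0,"ay":0,"az":0}]'
QB=0.06 python3 step.py ctl 5
```

```text
clock: 15.4
position: [0.6245, 0.1194, 0.2485]
ee_rot: [0.0, 0.142, 0.99, 0.0]
contact_force: [5.8, -1.0, 1.1]
width: 0.0211
gripper_force: 26.4
pred b 0.0016
t 15.40 a -0.241 (cmd -0.243) beam 0.0011 n 370,308 x [ 0.001  0.    -0.243] zerr 0.0015 F [ 5.8 -1.   1.1]
K [1.59 0.92] end state [ 0.001 -0.001]
[{'tx': 0.0, 'ty': 0.0, 'tz': -0.0}, {'tx': 0.0, 'ty': 0.0, 'tz': -0.0}, {'tx': 0.0, 'ty': 0.0, 'tz': -0.0}, {'tx': -0.0, 'ty': -0.0, 'tz': 0.0}, {'tx': -0.0, 'ty': -0.0, 'tz': 0.0}]
```

```bash
python3 -m pendant '[{"jaw":-1,"tx":0,"ty":0,"tz":0,"ax":0,"ay":0,"az":0},{"jaw":-1,"tx":0,"ty":0,"tz":0,"ax":0,"ay":0,"az":0},{"jaw":-1,"tx":0,"ty":0,"tz":0,"ax":0,"ay":0,"az":0},{"jaw":-1,"tx":0,"ty":0,"tz":0,"ax":0,"ay":0,"az":0},{"jaw":-1,"tx":0,"ty":0,"tz":0,"ax":0,"ay":0,"az":0}]'
QB=0.06 python3 step.py ctl 5
```

```text
clock: 16.08
position: [0.6246, 0.1194, 0.2485]
ee_rot: [0.0, 0.142, 0.99, 0.0]
contact_force: [6.1, -0.9, 0.0]
width: 0.0213
gripper_force: 26.4
pred b 0.0012
t 16.07 a -0.241 (cmd -0.243) beam 0.0021 n 374,314 x [ 0.002  0.004 -0.243] zerr 0.0015 F [ 6.1 -0.9  0. ]
K [1.59 0.92] end state [ 0.001 -0.002]
[{'tx': 0.0, 'ty': 0.1, 'tz': -0.0}, {'tx': 0.0, 'ty': 0.1, 'tz': -0.0}, {'tx': 0.0, 'ty': 0.0, 'tz': -0.0}, {'tx': 0.0, 'ty': 0.0, 'tz': -0.0}, {'tx': 0.0, 'ty': 0.0, 'tz': -0.0}]
```

```bash
python3 -m pendant '[{"jaw":-1,"tx":0,"ty":0.1,"tz":0,"ax":0,"ay":0,"az":0},{"jaw":-1,"tx":0,"ty":0.1,"tz":0,"ax":0,"ay":0,"az":0},{"jaw":-1,"tx":0,"ty":0,"tz":0,"ax":0,"ay":0,"az":0},{"jaw":-1,"tx":0,"ty":0,"tz":0,"ax":0,"ay":0,"az":0},{"jaw":-1,"tx":0,"ty":0,"tz":0,"ax":0,"ay":0,"az":0}]'
QB=0.12 python3 step.py ctl 4 -0.12
```

```text
clock: 16.75
position: [0.6246, 0.1194, 0.2485]
ee_rot: [0.0, 0.142, 0.99, 0.0]
contact_force: [5.6, -0.4, -0.6]
width: 0.0214
gripper_force: 26.4
pred b 0.0021
t 16.75 a -0.241 (cmd -0.243) beam 0.0008 n 377,310 x [ 0.001 -0.002 -0.243] zerr 0.0015 F [ 5.6 -0.4 -0.6]
K [1.03 0.84] end state [-0.03 -0.08]
[{'tx': 0.3, 'ty': 1.1, 'tz': -0.3}, {'tx': 0.2, 'ty': 0.6, 'tz': -0.2}, {'tx': 0.0, 'ty': 0.0, 'tz': -0.0}, {'tx': -0.1, 'ty': -0.2, 'tz': 0.0}]
```

It has floated within 0.01 rad from 10.0 to 16.75 s. Now I'll lower it gently.

```bash
python3 -m pendant '[{"jaw":-1,"tx":0.3,"ty":1.1,"tz":-0.3,"ax":0,"ay":0,"az":0},{"jaw":-1,"tx":0.2,"ty":0.6,"tz":-0.2,"ax":0,"ay":0,"az":0},{"jaw":-1,"tx":0,"ty":0,"tz":0,"ax":0,"ay":0,"az":0},{"jaw":-1,"tx":-0.1,"ty":-0.2,"tz":0,"ax":0,"ay":0,"az":0}]'
QB=0.12 python3 step.py ctl 4 -0.2
```

```text
clock: 17.3
position: [0.6241, 0.1185, 0.2495]
ee_rot: [0.001, 0.142, 0.99, 0.002]
contact_force: [5.7, 2.6, 4.0]
width: 0.0207
gripper_force: 26.3
pred b -0.0318
t 17.30 a -0.235 (cmd -0.230) beam -0.0275 n 370,302 x [-0.028 -0.078 -0.245] zerr 0.0023 F [5.7 2.6 4. ]
K [1.03 0.84] end state [-0.083 -0.103]
[{'tx': 0.2, 'ty': 0.7, 'tz': -0.2}, {'tx': 0.1, 'ty': 0.3, 'tz': -0.1}, {'tx': -0.0, 'ty': -0.1, 'tz': 0.0}, {'tx': -0.1, 'ty': -0.3, 'tz': 0.1}]
```

```bash
python3 -m pendant '[{"jaw":-1,"tx":0.2,"ty":0.7,"tz":-0.2,"ax":0,"ay":0,"az":0},{"jaw":-1,"tx":0.1,"ty":0.3,"tz":-0.1,"ax":0,"ay":0,"az":0},{"jaw":-1,"tx":0,"ty":-0.1,"tz":0,"ax":0,"ay":0,"az":0},{"jaw":-1,"tx":-0.1,"ty":-0.3,"tz":0.1,"ax":0,"ay":0,"az":0}]'
QB=0.12 python3 step.py ctl 4 -0.26
```

```text
clock: 17.85
position: [0.6231, 0.1157, 0.2502]
ee_rot: [0.001, 0.142, 0.99, 0.002]
contact_force: [5.8, 1.3, 0.9]
width: 0.0208
gripper_force: 26.1
pred b -0.0841
t 17.85 a -0.214 (cmd -0.211) beam -0.0754 n 369,300 x [-0.076 -0.087 -0.248] zerr 0.0024 F [5.8 1.3 0.9]
K [1.03 0.84] end state [-0.135 -0.11 ]
[{'tx': 0.3, 'ty': 0.8, 'tz': -0.2}, {'tx': 0.1, 'ty': 0.4, 'tz': -0.1}, {'tx': -0.0, 'ty': -0.0, 'tz': 0.0}, {'tx': -0.1, 'ty': -0.2, 'tz': 0.0}]
```

```bash
python3 -m pendant '[{"jaw":-1,"tx":0.3,"ty":0.8,"tz":-0.2,"ax":0,"ay":0,"az":0},{"jaw":-1,"tx":0.1,"ty":0.4,"tz":-0.1,"ax":0,"ay":0,"az":0},{"jaw":-1,"tx":0,"ty":0,"tz":0,"ax":0,"ay":0,"az":0},{"jaw":-1,"tx":-0.1,"ty":-0.2,"tz":0,"ax":0,"ay":0,"az":0}]'
QB=0.12 python3 step.py ctl 4 -0.29
```

```text
clock: 18.4
position: [0.6226, 0.1141, 0.2505]
ee_rot: [0.002, 0.141, 0.99, 0.002]
contact_force: [5.6, 0.3, 4.4]
width: 0.0209
gripper_force: 26.4
pred b -0.1372
t 18.40 a -0.203 (cmd -0.196) beam -0.1255 n 368,286 x [-0.126 -0.093 -0.254] zerr 0.0023 F [5.6 0.3 4.4]
K [1.03 0.84] end state [-0.181 -0.096]
[{'tx': 0.2, 'ty': 0.6, 'tz': -0.1}, {'tx': 0.1, 'ty': 0.3, 'tz': -0.1}, {'tx': -0.0, 'ty': -0.0, 'tz': 0.0}, {'tx': -0.0, 'ty': -0.2, 'tz': 0.0}]
```

```bash
python3 -m pendant '[{"jaw":-1,"tx":0.2,"ty":0.6,"tz":-0.1,"ax":0,"ay":0,"az":0},{"jaw":-1,"tx":0.1,"ty":0.3,"tz":-0.1,"ax":0,"ay":0,"az":0},{"jaw":-1,"tx":0,"ty":0,"tz":0,"ax":0,"ay":0,"az":0},{"jaw":-1,"tx":0,"ty":-0.2,"tz":0,"ax":0,"ay":0,"az":0}]'
QB=0.12 python3 step.py ctl 4 -0.3
```

```text
clock: 18.95
position: [0.622, 0.1125, 0.2506]
ee_rot: [0.001, 0.141, 0.99, 0.002]
contact_force: [4.1, 2.9, 9.3]
width: 0.0212
gripper_force: 27.0
pred b -0.1830
t 18.95 a -0.191 (cmd -0.185) beam -0.1776 n 360,268 x [-0.178 -0.092 -0.256] zerr 0.0021 F [4.1 2.9 9.3]
K [1.03 0.84] end state [-0.222 -0.068]
[{'tx': 0.0, 'ty': 0.1, 'tz': -0.0}, {'tx': -0.0, 'ty': -0.0, 'tz': 0.0}, {'tx': -0.0, 'ty': -0.1, 'tz': 0.0}, {'tx': -0.1, 'ty': -0.2, 'tz': 0.0}]
```

```bash
python3 -m pendant '[{"jaw":-1,"tx":0,"ty":0.1,"tz":0,"ax":0,"ay":0,"az":0},{"jaw":-1,"tx":0,"ty":0,"tz":0,"ax":0,"ay":0,"az":0},{"jaw":-1,"tx":0,"ty":-0.1,"tz":0,"ax":0,"ay":0,"az":0},{"jaw":-1,"tx":-0.1,"ty":-0.2,"tz":0,"ax":0,"ay":0,"az":0}]'
QB=0.12 python3 step.py ctl 4 -0.31
```

```text
clock: 19.5
position: [0.6214, 0.1106, 0.2509]
ee_rot: [0.002, 0.141, 0.99, 0.002]
contact_force: [4.8, 3.0, 9.1]
width: 0.021
gripper_force: 27.0
pred b -0.2240
t 19.50 a -0.178 (cmd -0.173) beam -0.2152 n 354,260 x [-0.216 -0.054 -0.26 ] zerr 0.0020 F [4.8 3.  9.1]
K [1.03 0.84] end state [-0.247 -0.055]
[{'tx': 0.1, 'ty': 0.4, 'tz': -0.1}, {'tx': 0.1, 'ty': 0.2, 'tz': -0.0}, {'tx': 0.0, 'ty': 0.0, 'tz': -0.0}, {'tx': -0.0, 'ty': -0.1, 'tz': 0.0}]
```

```bash
python3 -m pendant '[{"jaw":-1,"tx":0.1,"ty":0.4,"tz":-0.1,"ax":0,"ay":0,"az":0},{"jaw":-1,"tx":0.1,"ty":0.2,"tz":0,"ax":0,"ay":0,"az":0},{"jaw":-1,"tx":0,"ty":0,"tz":0,"ax":0,"ay":0,"az":0},{"jaw":-1,"tx":0,"ty":-0.1,"tz":0,"ax":0,"ay":0,"az":0}]'
QB=0.12 python3 step.py ctl 4 -0.33
```

```text
clock: 20.05
position: [0.6212, 0.1097, 0.2511]
ee_rot: [0.002, 0.141, 0.99, 0.002]
contact_force: [3.9, 3.8, 8.0]
width: 0.0209
gripper_force: 27.0
pred b -0.2484
t 20.05 a -0.172 (cmd -0.168) beam -0.2415 n 355,260 x [-0.242 -0.044 -0.263] zerr 0.0020 F [3.9 3.8 8. ]
K [1.03 0.84] end state [-0.271 -0.052]
[{'tx': 0.1, 'ty': 0.4, 'tz': -0.1}, {'tx': 0.1, 'ty': 0.2, 'tz': -0.0}, {'tx': 0.0, 'ty': 0.0, 'tz': -0.0}, {'tx': -0.0, 'ty': -0.1, 'tz': 0.0}]
```

```bash
python3 -m pendant '[{"jaw":-1,"tx":0.1,"ty":0.4,"tz":-0.1,"ax":0,"ay":0,"az":0},{"jaw":-1,"tx":0.1,"ty":0.2,"tz":0,"ax":0,"ay":0,"az":0},{"jaw":-1,"tx":0,"ty":0,"tz":0,"ax":0,"ay":0,"az":0},{"jaw":-1,"tx":0,"ty":-0.1,"tz":0,"ax":0,"ay":0,"az":0}]'
QB=0.12 python3 step.py ctl 5 -0.35
```

```text
clock: 20.6
position: [0.6209, 0.1086, 0.2511]
ee_rot: [0.001, 0.141, 0.99, 0.002]
contact_force: [2.3, 5.0, 8.8]
width: 0.0211
gripper_force: 27.1
pred b -0.2708
t 20.60 a -0.164 (cmd -0.163) beam -0.2620 n 353,249 x [-0.262 -0.033 -0.267] zerr 0.0019 F [2.3 5.  8.8]
K [1.03 0.84] end state [-0.295 -0.048]
[{'tx': 0.2, 'ty': 0.6, 'tz': -0.1}, {'tx': 0.1, 'ty': 0.3, 'tz': -0.1}, {'tx': 0.0, 'ty': 0.1, 'tz': -0.0}, {'tx': -0.0, 'ty': -0.0, 'tz': 0.0}, {'tx': -0.0, 'ty': -0.1, 'tz': 0.0}]
```

```bash
python3 -m pendant '[{"jaw":-1,"tx":0.2,"ty":0.6,"tz":-0.1,"ax":0,"ay":0,"az":0},{"jaw":-1,"tx":0.1,"ty":0.4,"tz":-0.1,"ax":0,"ay":0,"az":0},{"jaw":-1,"tx":0,"ty":0.1,"tz":0,"ax":0,"ay":0,"az":0},{"jaw":-1,"tx":0,"ty":0.1,"tz":0,"ax":0,"ay":0,"az":0},{"jaw":-1,"tx":0,"ty":0,"tz":0,"ax":0,"ay":0,"az":0}]'
QB=0.12 python3 step.py ctl 5 -0.36
```

```text
clock: 21.28
position: [0.6208, 0.1086, 0.2509]
ee_rot: [0.001, 0.141, 0.99, 0.002]
contact_force: [3.6, 3.7, 8.2]
width: 0.021
gripper_force: 27.2
pred b -0.2981
t 21.27 a -0.164 (cmd -0.157) beam -0.2892 n 348,247 x [-0.289 -0.041 -0.27 ] zerr 0.0016 F [3.6 3.7 8.2]
K [1.03 0.84] end state [-0.318 -0.037]
[{'tx': 0.1, 'ty': 0.3, 'tz': -0.0}, {'tx': 0.0, 'ty': 0.1, 'tz': -0.0}, {'tx': 0.0, 'ty': 0.0, 'tz': -0.0}, {'tx': -0.0, 'ty': -0.0, 'tz': 0.0}, {'tx': -0.0, 'ty': -0.1, 'tz': 0.0}]
```

```bash
python3 -m pendant '[{"jaw":-1,"tx":0.1,"ty":0.2,"tz":0,"ax":0,"ay":0,"az":0},{"jaw":-1,"tx":0.1,"ty":0.2,"tz":0,"ax":0,"ay":0,"az":0},{"jaw":-1,"tx":0.1,"ty":0.2,"tz":0,"ax":0,"ay":0,"az":0},{"jaw":-1,"tx":0.1,"ty":0.3,"tz":0,"ax":0,"ay":0,"az":0},{"jaw":-1,"tx":0.1,"ty":0.4,"tz":-0.1,"ax":0,"ay":0,"az":0}]'
sed -i 's/"acmd": [-0-9.]*/"acmd": -0.19/' st.json
python3 step.py goto -0.45 8
```

```text
clock: 21.95
position: [0.6217, 0.1116, 0.2503]
ee_rot: [0.001, 0.141, 0.99, 0.001]
contact_force: [3.0, 1.7, 11.7]
width: 0.0212
gripper_force: 27.5
pred b -0.3318
t 21.95 a -0.185 (cmd -0.190) beam -0.3004 n 341,242 x [-0.301 -0.028 -0.281] zerr 0.0015 F [ 3.   1.7 11.7]
[{'tx': 0.1, 'ty': 0.4, 'tz': -0.1}, {'tx': 0.3, 'ty': 0.9, 'tz': -0.2}, {'tx': 0.4, 'ty': 1.3, 'tz': -0.3}, {'tx': 0.5, 'ty': 1.8, 'tz': -0.5}, {'tx': 0.7, 'ty': 2.2, 'tz': -0.6}, {'tx': 0.8, 'ty': 2.7, 'tz': -0.8}, {'tx': 0.9, 'ty': 3.1, 'tz': -1.0}, {'tx': 1.1, 'ty': 3.5, 'tz': -1.2}]
```

Resting on the stop again. Now I'll ease the lever back to slack.

```bash
python3 -m pendant '[{"jaw":-1,"tx":0.1,"ty":0.4,"tz":-0.1,"ax":0,"ay":0,"az":0},{"jaw":-1,"tx":0.3,"ty":0.9,"tz":-0.2,"ax":0,"ay":0,"az":0},{"jaw":-1,"tx":0.4,"ty":1.3,"tz":-0.3,"ax":0,"ay":0,"az":0},{"jaw":-1,"tx":0.5,"ty":1.8,"tz":-0.5,"ax":0,"ay":0,"az":0},{"jaw":-1,"tx":0.7,"ty":2.2,"tz":-0.6,"ax":0,"ay":0,"az":0},{"jaw":-1,"tx":0.8,"ty":2.7,"tz":-0.8,"ax":0,"ay":0,"az":0},{"jaw":-1,"tx":0.9,"ty":3.1,"tz":-1.0,"ax":0,"ay":0,"az":0},{"jaw":-1,"tx":1.1,"ty":3.5,"tz":-1.2,"ax":0,"ay":0,"az":0}]'
python3 step.py goto -0.72 9
```

```text
clock: 23.0
position: [0.6319, 0.1455, 0.2362]
ee_rot: [-0.0, 0.142, 0.99, -0.0]
contact_force: [3.0, -1.3, 2.1]
width: 0.0211
gripper_force: 28.0
pred b -0.6344
t 23.00 a -0.434 (cmd -0.450) beam -0.2995 n 344,239 x [-0.301 -0.302 -0.347] zerr -0.0013 F [ 3.  -1.3  2.1]
[{'tx': 0.1, 'ty': 0.2, 'tz': -0.1}, {'tx': 0.2, 'ty': 0.6, 'tz': -0.3}, {'tx': 0.3, 'ty': 1.0, 'tz': -0.6}, {'tx': 0.4, 'ty': 1.4, 'tz': -0.8}, {'tx': 0.5, 'ty': 1.8, 'tz': -1.1}, {'tx': 0.7, 'ty': 2.1, 'tz': -1.3}, {'tx': 0.8, 'ty': 2.5, 'tz': -1.6}, {'tx': 0.9, 'ty': 2.9, 'tz': -1.9}, {'tx': 1.0, 'ty': 3.2, 'tz': -2.2}]
```

```bash
python3 -m pendant '[{"jaw":-1,"tx":0.1,"ty":0.3,"tz":-0.1,"ax":0,"ay":0,"az":0},{"jaw":-1,"tx":0.2,"ty":0.7,"tz":-0.3,"ax":0,"ay":0,"az":0},{"jaw":-1,"tx":0.3,"ty":1.1,"tz":-0.6,"ax":0,"ay":0,"az":0},{"jaw":-1,"tx":0.5,"ty":1.5,"tz":-0.8,"ax":0,"ay":0,"az":0},{"jaw":-1,"tx":0.6,"ty":1.9,"tz":-1.1,"ax":0,"ay":0,"az":0},{"jaw":-1,"tx":0.8,"ty":2.3,"tz":-1.3,"ax":0,"ay":0,"az":0},{"jaw":-1,"tx":0.9,"ty":2.8,"tz":-1.6,"ax":0,"ay":0,"az":0},{"jaw":-1,"tx":1.0,"ty":3.2,"tz":-1.9,"ax":0,"ay":0,"az":0},{"jaw":-1,"tx":1.1,"ty":3.4,"tz":-2.1,"ax":0,"ay":0,"az":0},{"jaw":-1,"tx":1.1,"ty":3.4,"tz":-2.1,"ax":0,"ay":0,"az":0}]'
```

```text
clock: 24.3
position: [0.6421, 0.1793, 0.2143]
ee_rot: [-0.002, 0.141, 0.99, -0.001]
contact_force: [-1.7, -5.6, -3.5]
width: 0.0211
gripper_force: 26.8
```

```bash
python3 -m pendant '[{"jaw":-1,"tx":0.1,"ty":0.1,"tz":0,"ax":0,"ay":0,"az":0},{"jaw":-1,"tx":0.1,"ty":0.1,"tz":0,"ax":0,"ay":0,"az":0},{"jaw":-0.4,"tx":0.1,"ty":0.1,"tz":0,"ax":0,"ay":0,"az":0},{"jaw":0.2,"tx":0.1,"ty":0.1,"tz":0,"ax":0,"ay":0,"az":0},{"jaw":1,"tx":0.1,"ty":0.1,"tz":0,"ax":0,"ay":0,"az":0},{"jaw":1,"tx":0.1,"ty":0.1,"tz":0,"ax":0,"ay":0,"az":0},{"jaw":1,"tx":0.1,"ty":0.1,"tz":0,"ax":0,"ay":0,"az":0},{"jaw":1,"tx":0.1,"ty":0.1,"tz":0,"ax":0,"ay":0,"az":0}]'
python3 -m pendant '[{"jaw":1,"tx":0,"ty":0,"tz":2,"ax":0,"ay":0,"az":0},{"jaw":1,"tx":0,"ty":0,"tz":4,"ax":0,"ay":0,"az":0},{"jaw":1,"tx":0,"ty":0,"tz":7,"ax":0,"ay":0,"az":0},{"jaw":1,"tx":0,"ty":0,"tz":10,"ax":0,"ay":0,"az":0},{"jaw":1,"tx":0,"ty":0,"tz":12,"ax":0,"ay":0,"az":0},{"jaw":1,"tx":-3,"ty":0,"tz":14,"ax":0,"ay":0,"az":0},{"jaw":1,"tx":-6,"ty":0,"tz":14,"ax":0,"ay":0,"az":0},{"jaw":1,"tx":-6,"ty":0,"tz":14,"ax":0,"ay":0,"az":0},{"jaw":1,"tx":-6,"ty":0,"tz":14,"ax":0,"ay":0,"az":0}]'
python3 - <<'E'
from meas import *
d=manip.get_image("scene"); print(angle(d,-.3)); cv2.imwrite("pics/end.png",d["pixels"])
w=manip.get_image("top"); P=cloud(w); v=w["pixels"].max(2); S=(P-O)@RS
m=(v<75)&(S[...,2]>.2)&(S[...,2]<.26)&(abs(S[...,0]+.134)<.04)&(S[...,1]>.05)&(S[...,1]<.13)
print("handle",m.sum(),np.median(S[m],0) if m.any() else 0)
E
```

```text
clock: 25.3
position: [0.6442, 0.1805, 0.2154]
ee_rot: [0.0, 0.142, 0.99, 0.0]
contact_force: [-0.7, -0.4, -0.3]
width: 0.0853
gripper_force: 0.0
clock: 26.42
position: [0.5846, 0.1804, 0.3554]
ee_rot: [0.0, 0.142, 0.99, 0.0]
contact_force: [0.5, 0.3, 0.3]
width: 0.0852
gripper_force: 0.0
(np.float64(-0.30058299861509263), np.float64(-0.0013576773589331868), np.float64(0.0013575432669455864), 338, 244)
handle 101 [-0.13609525  0.09901112  0.23929193]
```

View pics/end.png

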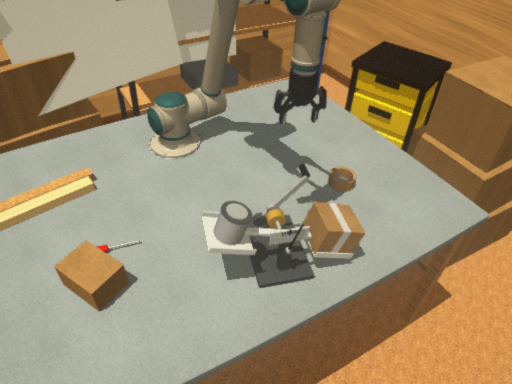

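The picture shows the beam back on its stop, the handle free at (303,171) as at the start, the gripper clear at (300,105), and the tape, carton and screwdriver untouched.

```bash
python3 -c "
from rig import manip
print(manip.sign_off())"
```

```text
the job is handed in; nothing more can be done
None
```

The parcel was weighed: the beam floated level (within about 0.01 rad) from about 10.0 to 16.75 s, then was eased back onto its stop with the spring slack and the lever released, and the job was handed in at about 26.5 s.

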